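# Check the stops of two hand levers

## Task

Two handlebar controls for the mould trolley stand on the bench. With the outside of the fingers, pinching nothing, press the shorter lever (clutch) fully in to its stop, keep it there for a second and let it spring all the way out again; then press the longer lever (brake) fully in to its stop and finish while still holding it there, so that I can gauge the gap that is left to the bar. Push the levers only from their outer side, do not touch the bars, and leave everything else on the bench where it is.

Things in the scene. Friction and masses are not known exactly. Their poses are not given: they have to be found in the camera images.
- clutch_stand: Bench stand of the clutch control, fixed to the table: plywood foot 75 x 190 x 16 mm, two dark steel posts, and a short length of handlebar lying level on them. Origin: centre of the foot's underside. Its z is up, its y runs along the bar, its x points from the lever's side across to the bar (roughly away from the robot), which is the direction in which the lever is pressed in. Highest point 129 mm above the table.
- clutch_bar: The level bar with black rubber grip, 28 mm thick, 210 mm long, along the stand's y. Origin: middle of the bar, on its axis, 110 mm above the table. Not to be touched.
- clutch_lever (a joint): Hinge of the clutch lever (upright pivot pin 45 mm on the -x side of the bar's axis, at y = -65 mm in the stand's frame). 0 = at rest, sprung out from the bar; 0.42 rad = fully in, on its stop, where the lever is parallel to the bar and still 26 mm clear of it. A spring returns it; at the press point it takes about 1.6 N to start it and 5 N to keep it at the stop; the stop itself is rigid.
- clutch_blade: Outer part of the clutch lever, plain aluminium: the SHORTER lever, 90 mm from pivot to the 21 mm ball at its free end, 18 mm high (from 101 to 119 mm above the table), free below down to the foot. Origin: on the pivot axis at 110 mm height; its +y axis points along the lever to the ball; its x points towards the bar; its outer face is at x = -8 mm.
- clutch_rib: Stiffening rib along the inner side of the clutch lever, the side that faces the bar (inner face at x = +5 mm in the lever's frame, 10 mm high). Origin on the pivot axis. Fingers that hook or pinch the lever from the inside touch it.
- clutch_press (a point): The place to press: middle of the height of the clutch lever's outer face (the face away from the bar), 60 mm from the pivot, 110 mm above the table. It travels about 25 mm as the lever goes in. Its axes are those of the lever blade: x points into the face.
- brake_stand: Bench stand of the brake control, fixed to the table: plywood foot 75 x 190 x 16 mm, two dark steel posts, and a short length of handlebar lying level on them. Origin: centre of the foot's underside. Its z is up, its y runs along the bar, its x points from the lever's side across to the bar (roughly away from the robot), which is the direction in which the lever is pressed in. Highest point 129 mm above the table.
- brake_bar: The level bar with black rubber grip, 28 mm thick, 210 mm long, along the stand's y. Origin: middle of the bar, on its axis, 110 mm above the table. Not to be touched.
- brake_lever (a joint): Hinge of the brake lever (upright pivot pin 45 mm on the -x side of the bar's axis, at y = +65 mm in the stand's frame). 0 = at rest, sprung out from the bar; 0.42 rad = fully in, on its stop, where the lever is parallel to the bar and still 26 mm clear of it. A spring returns it; at the press point it takes about 1.6 N to start it and 5 N to keep it at the stop; the stop itself is rigid.
- brake_blade: Outer part of the brake lever, plain aluminium: the LONGER lever, 125 mm from pivot to the 21 mm ball at its free end, 18 mm high (from 101 to 119 mm above the table), free below down to the foot. Origin: on the pivot axis at 110 mm height; its -y axis points along the lever to the ball; its x points towards the bar; its outer face is at x = -8 mm.
- brake_rib: Stiffening rib along the inner side of the brake lever, the side that faces the bar (inner face at x = +5 mm in the lever's frame, 10 mm high). Origin on the pivot axis. Fingers that hook or pinch the lever from the inside touch it.
- brake_press (a point): The place to press: middle of the height of the brake lever's outer face (the face away from the bar), 95 mm from the pivot, 110 mm above the table. It travels about 40 mm as the lever goes in. Its axes are those of the lever blade: x points into the face.
- jar_2: Bystander: screw-lid jar with blue lid, 50 mm wide, 62 mm high. Loose; origin at its underside's centre. Leave alone.
- register_key_1: Bystander: small plaster cone stub, 30 mm wide, 19 mm high. Loose; origin at its underside's centre. Leave alone.
- tape_roll: Bystander: roll of paper tape lying flat, 100 mm wide, 34 mm high. Loose; origin at its underside's centre. Leave alone.
- tin_can: Bystander: open tin can, 75 mm wide, 100 mm high, at the back. Loose; origin at its underside's centre. Leave alone.
- clay_block: Bystander: grey clay block, 92 x 125 x 57 mm, at the back. Loose; origin at its underside's centre. Leave alone.

How it is judged:
By the outcome, as a careful person would: the job done as asked, in the order asked, and still so for the second after the job is handed in, while the arm keeps its last pose, push and grip.
It also fails if it takes over 54 s, if anything falls off the work surface, if the arm or the gripper's body presses on something with over 40 N, if the wrist force passes 120 N, or if a joint passes its speed limit or range.

## Robot

A 6-joint arm with a two-finger parallel gripper is mounted at the origin on the work surface; the furniture and walls round the work are solid. World frame = base frame: x ahead of the robot, y to its left, z up, the work surface at z = 0. Lengths are in m, angles in rad, forces in N, time in s.
With the tool pointing down it reaches from about 0.25 to 0.775 m from the base axis. Payload 4 kg.
Tool frame: the origin (TCP) lies midway between the tips of the shut fingers; the grasp point (between the pads) lies 19 mm behind it; z points along the fingers, y is the line along which they close (so a half turn about z gives the same grasp; the last joint's range is limited). The gripper opens to 94 mm and grips with 3 to 60 N. Pads are 16 mm wide; open, the fingers measure 119 mm over their backs; the gripper's body (75 mm by 177 mm) begins 78 mm behind the grasp point.
Start: joints at [1.184, 0.087, 1.371, -0, 1.684, -0.103], TCP at [0.154, 0.528, 0.206] pointing down, gripper open.
Joint ranges: [-3.1, 3.1], [-0.76, 2.03], [0.27, 2.55], [-1.08, 4.22], [0.17, 2.65], [-2.57, 2.57]. Speed limits (rad/s): [2.79, 2.79, 3.14, 3.14, 3.14, 3.14].

## Interface

Orientations are given as a unit quaternion [x, y, z, w].
In Python, from station import state, optics, env gives the robot as it stands.
- The arm moves only by the shell command python3 -m crank 'ROWS' [FORCE]. ROWS is JSON, a list of rows, each a list of 7 numbers: the shift along the tool's x, y, z in mm, then the turn, a rotation vector about the tool's x, y, z in degrees, then the closure, from 0 (fully open) to 1 (shut). In form: [[dx, dy, dz, wx, wy, wz, gripper], ...]. A call has 1 to 10 rows; each row shifts and turns the commanded pose from where the row before left it, along the tool's axes as they then stand; what a row does not reach is not made up. A row lasts 1/10 s, in which the tool goes at most 50 mm and 8.59 degrees, less where a joint would pass 70% of its speed; a pose out of reach is approached as far as the arm can. A call with a gripper value outside its range is refused whole. The fingers move at their own pace and stop on an object; FORCE is the grip in N (left out, the last holds). Time passes only in rows, so rows that do not move let the fingers close. It gives the time, the measured TCP pose, the force, the opening and the grip force at its end, in the units of the state.
- state(): the state, without advancing time (a new reading comes with each control period).
- optics.snapshot(name): name is "scene" or "top" or "wrist"; returns (picture, depth): 384x512x3 uint8, red, green, blue; 384x512 float32, m along the optical axis (not along the pixel's ray), 0 where there is no reading.
- optics.camera_model(name): a dict with "K" (3x3 intrinsics, pixels), "dist" ([k1, k2, p1, p2, k3] as OpenCV has them; the pictures are not rectified), "rvec" (rotation vector, rad) and "tvec" (3), from world to camera coordinates, as OpenCV has them; the wrist camera has in their place "hand_eye" (4x4, takes a point from camera to tool coordinates, whose origin is the TCP and whose axes are the flange's). Camera axes: x right, y down, z forward; pixel columns grow to the right and rows downward; lengths in m; the calibration is good to about 2 mm. A picture is of the moment at which its call begins: read the wrist's pose just before it. camera_model takes no time and is no camera call.
- env.close_job(): hands the job in; it is judged then, once.
The state is a dict: "clock": time; "joint_positions": joint angles; "qd": joint speeds; "joint_torque": joint torques, N m; "position": TCP position; "tcp_rot": TCP orientation; "force": force on the tool from outside, world axes, zero at the start; "moment": the same for the moment, N m; "opening": finger opening in m; "finger_force": force on a finger pad.
Only numpy, scipy, OpenCV 4.12 (cv2) and the standard library are available. Lean on these libraries where they do the work, as an engineer would, in place of code of your own. Each camera call takes 0.05 s, during which the arm holds its last target. There are 200 camera calls.

## Working session

There is one attempt and no reset: what is moved stays moved. The work goes in short steps, Python scripts to look and compute and a shell command to move; the robot and the scene stay as the last step left them, time stands still between calls to the robot, and variables do not carry over. Pictures are saved under pics/ and viewed, at most 10 in all, crops included, and the job is handed in when it is done.

```bash
mkdir -p pics; ls; cat > h.py <<'E'
import numpy as np, cv2
from station import state, optics, env
from scipy.spatial.transform import Rotation as R
def cloud(name):
    s=state(); p,d=optics.snapshot(name); m=optics.camera_model(name)
    K=np.array(m["K"]);dist=np.array(m["dist"])
    h,w=d.shape; u,v=np.meshgrid(np.arange(w),np.arange(h))
    n=cv2.undistortPoints(np.stack([u,v],-1).reshape(-1,1,2).astype(float),K,dist).reshape(h,w,2)
    c=np.dstack([n*d[...,None],d])
    if "hand_eye" in m:
        T=np.array(m["hand_eye"]); X=c@T[:3,:3].T+T[:3,3]
        X=X@R.from_quat(s["tcp_rot"]).as_matrix().T+np.array(s["position"])
    else:
        Rm=cv2.Rodrigues(np.array(m["rvec"]))[0]; X=(c-np.array(m["tvec"]).ravel())@Rm
    X[d<=0]=np.nan
    return p,d,X
E
python3 - <<'E'
from h import *
s=state();print(s)
P=[]
for n in("scene","top"):
    p,d,X=cloud(n); np.savez(f"{n}.npz",p=p,X=X); P.append(p[...,::-1])
    cv2.imwrite(f"pics/{n}.png",p[...,::-1])
E
```

```text
pics
{'clock': 0.0, 'joint_positions': array([ 1.18388903e+00,  8.79428931e-02,  1.37222123e+00, -3.12311721e-05,
        1.68361255e+00, -1.03059424e-01]), 'qd': array([ 0.00032811,  0.00024436,  0.00047097, -0.0005533 , -0.00014648,
       -0.00104091]), 'joint_torque': array([ 4.57781844e-04, -3.40175629e+01, -3.02432513e+01,  7.21413642e-02,
        3.29866027e-02, -2.00011882e-04]), 'position': array([0.15381477, 0.52748525, 0.20432756]), 'tcp_rot': array([ 1.41449609e-01,  9.89944855e-01, -1.06316592e-03, -2.49800947e-04]), 'force': array([ 0.63431467, -0.09159677, -0.09727841]), 'moment': array([0.03325462, 0.01225331, 0.03670464]), 'finger_force': 0.0, 'opening': 0.09394460742495704}
```

View pics/top.png

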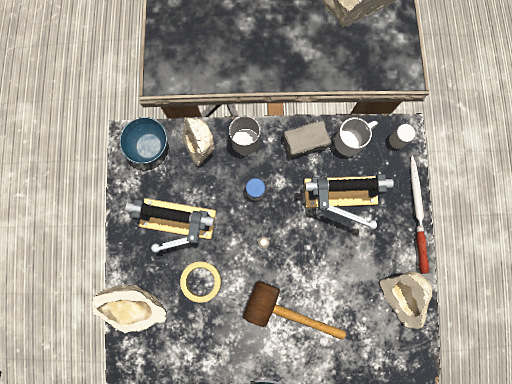

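View pics/scene.png

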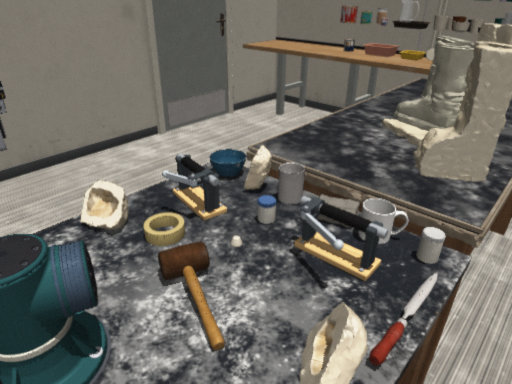

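The top view shows the clutch on the left: its pivot is near (194,238) and its ball at (155,248). The brake is on the right, with its pivot near (323,205) and ball at (374,225). The tape roll is at (200,282), the jar at (255,189), the cone at (264,242) and the mallet at (262,303).

```bash
python3 - <<'E'
from h import *
Z=np.load("top.npz");p=Z["p"].astype(int);X=Z["X"]
def at(u,v,r=2): 
    q=X[v-r:v+r+1,u-r:u+r+1].reshape(-1,3); return np.nanmedian(q,0).round(3)
for n,u,v in [("cl ball",155,248),("cl piv",194,238),("br ball",374,225),("br piv",323,205),("jar",255,189),("key",264,242),("tape",200,282),("mallet",262,303),("handleR",340,334),("can",243,135),("plaster R",408,300)]: print(n,at(u,v))
for n,(u0,u1,v0,v1),sg in [("clutch",(120,225,195,258),1),("brake",(295,400,170,245),-1)]:
    A=X[v0:v1,u0:u1].reshape(-1,3);C=p[v0:v1,u0:u1].reshape(-1,3)
    z=A[:,2]
    # wooden foot colour
    w=(C[:,0]-C[:,2]>50)&(z<.03)&(z>.005)
    r=cv2.minAreaRect((A[w,:2]*1000).astype(np.float32)); print(n,"foot",r)
    g=(z>.113)&(z<.14)&(C.max(1)<70)   # black grip
    G=A[g,:2]; 
    c=np.median(G,0);_,_,V=np.linalg.svd(G-G.mean(0),full_matrices=False);ax=V[0]*np.sign(V[0][1])
    print(" grip",g.sum(),G.mean(0).round(4),"y-dir",ax.round(3),"yaw deg",np.degrees(np.arctan2(-ax[0],ax[1])).round(1), "zmax",np.nanmax(A[g,2]).round(3))
    hi=(z>.09)&(z<.14); print(" hi pts n",hi.sum())
    xax=np.array([ax[1],-ax[0]]); L=(A[hi,:2]-G.mean(0))@np.c_[xax,ax]
    l=L[L[:,0]<-.025]; print(" lever extents",l.min(0).round(3),l.max(0).round(3))
    im=cv2.resize(Z["p"][v0:v1,u0:u1,::-1],None,fx=5,fy=5,interpolation=cv2.INTER_CUBIC);cv2.imwrite(f"pics/{n}.png",im)
E
```

```text
cl ball [0.442 0.241 0.12 ]
cl piv [0.463 0.149 0.127]
br ball [ 0.482 -0.268  0.12 ]
br piv [ 0.531 -0.149  0.129]
jar [0.584 0.007 0.063]
key [ 0.454 -0.012  0.019]
tape [0.357 0.154 0.001]
mallet [ 0.307 -0.002  0.068]
handleR [ 0.22  -0.194  0.027]
can [0.741 0.036 0.001]
plaster R [ 0.297 -0.369  0.033]
clutch foot ((521.503173828125, 209.9501495361328), (188.7721405029297, 76.58747863769531), 78.9368667602539)
 grip 555 [0.5214 0.2184] y-dir [0.184 0.983] yaw deg -10.6 zmax 0.129
 hi pts n 1572
 lever extents [-0.09  -0.084] [-0.025  0.019]
brake foot ((581.0840454101562, -214.72056579589844), (77.65198516845703, 188.59298706054688), 0.6283797025680542)
 grip 595 [ 0.5771 -0.2199] y-dir [-0.06   0.998] yaw deg 3.4 zmax 0.13
 hi pts n 1653
 lever extents [-0.104 -0.049] [-0.025  0.082]
```

```bash
cat >> h.py <<'E'
def goto(S,yaw,xy,z,toolyaw):
    "tool-frame shift (mm) and wz (deg) to reach stand xy (mm), height z, tool y at toolyaw deg"
    s=state(); M=R.from_quat(s["tcp_rot"]); y=np.radians(yaw)
    w=np.array([*(np.array(S)+np.array([[np.cos(y),-np.sin(y)],[np.sin(y),np.cos(y)]])@np.array(xy)/1000),z])
    t=np.radians(toolyaw); T=np.c_[[-np.sin(t),np.cos(t),0],[np.cos(t),np.sin(t),0],[0,0,-1]]
    T[:,0]=np.cross(T[:,1],T[:,2])
    d=M.inv().apply(w-np.array(s["position"]))*1000
    rv=np.degrees((M.inv()*R.from_matrix(T)).as_rotvec())
    print("target",w.round(4),"d",d.round(1),"rv",rv.round(1),"pos",np.array(s["position"]).round(4),"F",np.array(s["force"]).round(1),"t",s["clock"])
    return w,T
E
python3 - <<'E'
from h import *
X=np.load("top.npz")["X"].reshape(-1,3)
for n,S,yaw in [("c",(.5215,.21),-10.8),("b",(.581,-.2147),1.5)]:
    S=np.array(S)
    for k in range(6):
        y=np.radians(yaw);ex=np.array([np.cos(y),np.sin(y)]);ey=np.array([-np.sin(y),np.cos(y)])
        l=np.c_[(X[:,:2]-S)@ex,(X[:,:2]-S)@ey]
        m=(abs(l[:,0])<.018)&(abs(l[:,1])<.098)&(X[:,2]>.119)&(X[:,2]<.135)
        a=np.polyfit(l[m,1],l[m,0],1); yaw+= -np.degrees(np.arctan(a[0])); S=S+ex*a[1]
    m2=(abs(l[:,0])<.018)&(abs(l[:,1])<.13)&(X[:,2]>.105)&(X[:,2]<.135)
    e=l[m2,1]; lo,hi=np.nanpercentile(e,[.5,99.5]); print(n,m.sum(),"yaw",yaw.round(2),"S",S.round(4),"ends",lo.round(4),hi.round(4))
    q=(l[:,0]<-.055)&(l[:,0]>-.13)&(abs(l[:,1])<.1)&(X[:,2]>.112)&(X[:,2]<.13)
    side=1 if n=="c" else -1
    for a0 in range(-90,91,15):
        b=q&(abs(l[:,1]*1000-a0)<3)
        if b.sum()>2: print("  y",a0,"x range",(l[b,0].min()*1000).round(1),(l[b,0].max()*1000).round(1),b.sum())
goto((.5215,.21),-10.8,(-120,-9),.2,-10.8)
E
```

```text
c 843 yaw -10.99 S [0.5201 0.2103] ends -0.104 0.1035
  y -45 x range -60.5 -55.1 8
  y -30 x range -67.7 -55.6 14
  y -15 x range -75.1 -60.2 15
  y 0 x range -80.1 -67.6 16
  y 15 x range -89.8 -70.8 23
b 828 yaw 2.03 S [ 0.579  -0.2148] ends -0.1025 0.1042
  y -45 x range -105.3 -88.6 21
  y -30 x range -97.6 -83.3 14
  y -15 x range -89.9 -77.5 15
  y 0 x range -83.7 -69.6 17
  y 15 x range -75.6 -61.4 16
  y 30 x range -68.3 -55.9 15
  y 45 x range -62.4 -55.2 9
target [0.4019 0.2236 0.2   ] d [-323.3 -222.3    4.8] rv [-0.1  0.1 84.5] pos [0.1538 0.5275 0.2044] F [-0.5 -0.5 -0.6] t 0.1
```

```bash
python3 -m crank '[[-32,-22,0,0,0,0,1],[-32,-22,0,0,0,0,1],[-32,-22,0,0,0,0,1],[-32,-22,0,0,0,0,1],[-32,-22,0,0,0,0,1],[-32,-22,0,0,0,0,1],[-32,-22,0,0,0,0,1],[-32,-22,0,0,0,0,1],[-32,-22,0,0,0,0,1],[-32,-22,0,0,0,0,1]]' 30 && python3 -m crank '[[0,0,0,0,0,8.45,1],[0,0,0,0,0,8.45,1],[0,0,0,0,0,8.45,1],[0,0,0,0,0,8.45,1],[0,0,0,0,0,8.45,1],[0,0,0,0,0,8.45,1],[0,0,0,0,0,8.45,1],[0,0,0,0,0,8.45,1],[0,0,0,0,0,8.45,1],[0,0,0,0,0,8.45,1]]'
python3 - <<'E'
from h import *
goto((.520,.2103),-11,(-120,-9),.088,-11)
p,d,X=cloud("wrist");cv2.imwrite("pics/w1.png",p[...,::-1]);np.savez("w1.npz",p=p,X=X)
s=state();print(s["opening"],s["finger_force"])
E
```

```text
clock: 1.1
position: [0.4001, 0.2257, 0.205]
tcp_rot: [0.141, 0.99, -0.0, -0.0]
force: [0.6, 0.5, -0.0]
opening: 0.0173
finger_force: 0.0
clock: 2.1
position: [0.3993, 0.2271, 0.2049]
tcp_rot: [0.772, 0.635, -0.001, -0.0]
force: [0.6, -0.2, 0.5]
opening: 0.0007
finger_force: 0.0
target [0.4005 0.2244 0.088 ] d [ -2.4   1.8 116.9] rv [-0.1  0.  -0.1] pos [0.3993 0.2271 0.2049] F [ 0.6 -0.2  0.5] t 2.1
0.0004889616899934759 0.0
```

View pics/w1.png

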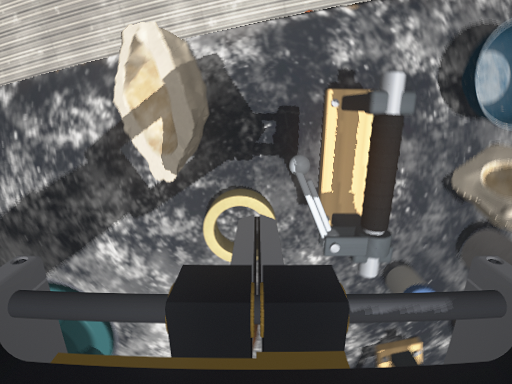

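The wrist view shows the shut fingertips at (257,225), on the lever's outer side. The clutch ball is at (299,163), its pivot at (335,245), and the bar runs from (395,85) to (370,270). I'll check the bar and lever against this closer depth.

```bash
cat >> h.py <<'E'
def chk(X,S,yaw,blade=True):
    X=X.reshape(-1,3);S=np.array(S)
    for k in range(6):
        y=np.radians(yaw);ex=np.array([np.cos(y),np.sin(y)]);ey=np.array([-np.sin(y),np.cos(y)])
        l=np.c_[(X[:,:2]-S)@ex,(X[:,:2]-S)@ey]
        m=(abs(l[:,0])<.02)&(abs(l[:,1])<.098)&(X[:,2]>.117)&(X[:,2]<.138)
        a=np.polyfit(l[m,1],l[m,0],1); yaw+= -np.degrees(np.arctan(a[0])); S=S+ex*a[1]
    m2=(abs(l[:,0])<.018)&(abs(l[:,1])<.13)&(X[:,2]>.105)&(X[:,2]<.135)
    print(m.sum(),"yaw",yaw.round(2),"S",S.round(4),"ends",np.nanpercentile(l[m2,1],[.5,99.5]).round(4))
    q=(l[:,0]<-.03)&(l[:,0]>-.13)&(abs(l[:,1])<.1)&(X[:,2]>.112)&(X[:,2]<.13)
    for a0 in range(-60,61,15):
        b=q&(abs(l[:,1]*1000-a0)<3)
        if b.sum()>2: print("  y",a0,"x",(l[b,0].min()*1000).round(1),(l[b,0].max()*1000).round(1),b.sum())
E
python3 - <<'E'
from h import *
chk(np.load("w1.npz")["X"],(.520,.2103),-11)
E
```

```text
4796 yaw -12.34 S [0.5191 0.2105] ends [-0.1006  0.1045]
  y -60 x -51.7 -30.5 128
  y -45 x -60.1 -43.7 78
  y -30 x -67.6 -51.2 77
  y -15 x -74.6 -58.4 82
  y 0 x -81.5 -65.8 77
  y 15 x -90.6 -71.3 122
```

```bash
python3 -m crank '[[-2.4,0,30,0,0,0,1],[0,0,30,0,0,0,1],[0,0,30,0,0,0,1],[0,0,27,0,0,0,1],[0,4,0,0,0,0,1],[0,8,0,0,0,0,1],[0,0,0,0,0,0,1]]'
python3 - <<'E'
from h import *
goto((.520,.2103),-11,(-95,-9),.088,-11)
goto((.520,.2103),-11,(-65.5,-9),.088,-11)
E
```

```text
clock: 2.85
position: [0.4133, 0.2229, 0.0905]
tcp_rot: [0.77, 0.638, 0.002, 0.001]
force: [-0.3, 1.1, 0.4]
opening: 0.0006
finger_force: 0.0
target [0.425  0.2196 0.088 ] d [-1.  12.2  2.5] rv [ 0.2 -0.1  0.2] pos [0.4133 0.2229 0.0905] F [-0.3  1.1  0.4] t 2.85
target [0.454 0.214 0.088] d [-1.2 41.7  2.6] rv [ 0.2 -0.1  0.2] pos [0.4133 0.2229 0.0905] F [-0.3  1.1  0.4] t 2.85
```

```bash
python3 -m crank '[[0,5,0,0,0,0,1],[0,5,0,0,0,0,1],[0,4,0,0,0,0,1],[0,4,0,0,0,0,1],[0,4,0,0,0,0,1],[0,4,0,0,0,0,1],[0,0,0,0,0,0,1]]'; python3 -m crank '[[0,4,0,0,0,0,1],[0,4,0,0,0,0,1],[0,2,0,0,0,0,1],[0,0,0,0,0,0,1]]';python3 -m crank '[[0,2,0,0,0,0,1],[0,0,0,0,0,0,1]]'; python3 -m crank '[[0,2,0,0,0,0,1],[0,0,0,0,0,0,1]]'
```

```text
clock: 3.55
position: [0.4363, 0.2179, 0.0882]
tcp_rot: [0.77, 0.638, -0.0, -0.001]
force: [-3.1, 1.4, 1.0]
opening: 0.0002
finger_force: 1.1
clock: 3.95
position: [0.4462, 0.2162, 0.0883]
tcp_rot: [0.77, 0.638, -0.0, -0.0]
force: [-3.4, 4.1, 0.1]
opening: 0.0004
finger_force: 1.8
clock: 4.15
position: [0.448, 0.2158, 0.0883]
tcp_rot: [0.77, 0.638, -0.0, -0.0]
force: [-4.0, 4.3, -1.7]
opening: 0.0005
finger_force: 1.9
clock: 4.35
position: [0.4499, 0.2155, 0.0883]
tcp_rot: [0.77, 0.638, -0.0, -0.0]
force: [-3.5, 3.6, -0.6]
opening: 0.0005
finger_force: 2.0
```

```bash
python3 -m crank '[[1,2,0,0,0,0,1],[0,0,0,0,0,0,1]]'; python3 -m crank '[[1,2,0,0,0,0,1],[0,0,0,0,0,0,1]]'; python3 -m crank '[[0.5,1,0,0,0,0,1],[0,0,0,0,0,0,1]]'
```

```text
clock: 4.55
position: [0.4522, 0.2156, 0.0883]
tcp_rot: [0.77, 0.638, -0.0, 0.0]
force: [-4.6, 3.1, -0.0]
opening: 0.0005
finger_force: 2.1
clock: 4.75
position: [0.4545, 0.2156, 0.0883]
tcp_rot: [0.77, 0.638, -0.001, 0.0]
force: [-4.9, -0.8, -0.2]
opening: 0.0006
finger_force: 2.0
clock: 4.95
position: [0.4556, 0.2156, 0.0883]
tcp_rot: [0.77, 0.637, -0.001, 0.001]
force: [-5.0, -3.4, 0.4]
opening: 0.0006
finger_force: 2.0
```

```bash
python3 - <<'E'
from h import *
goto((.520,.2103),-11,(-65.5,-9),.088,-11)
E
```

```text
target [0.454 0.214 0.088] d [-1.9 -1.3  0.3] rv [-0.   0.1  0.2] pos [0.4556 0.2156 0.0883] F [-5.  -3.4  0.4] t 4.95
```

Not on the stop yet; continuing in small steps.

```bash
for i in 1; do python3 -m crank '[[0,1,0,0,0,0,1],[0,0,0,0,0,0,1]]'; python3 -m crank '[[0,1,0,0,0,0,1],[0,0,0,0,0,0,1]]'; python3 -m crank '[[0,1,0,0,0,0,1],[0,0,0,0,0,0,1]]'; done
```

```text
clock: 5.15
position: [0.4564, 0.2155, 0.0883]
tcp_rot: [0.77, 0.637, -0.001, 0.0]
force: [-4.6, -2.1, 0.6]
opening: 0.0003
finger_force: 2.1
clock: 5.35
position: [0.457, 0.2155, 0.0883]
tcp_rot: [0.77, 0.637, -0.001, 0.0]
force: [-5.4, -2.5, 1.4]
opening: 0.0008
finger_force: 2.6
clock: 5.55
position: [0.4571, 0.2155, 0.0883]
tcp_rot: [0.77, 0.638, -0.002, -0.001]
force: [-8.4, -1.3, 2.7]
opening: 0.0005
finger_force: 3.8
```

```bash
python3 -m crank '[[0,1,0,0,0,0,1],[0,1,0,0,0,0,1],[0,0,0,0,0,0,1]]'; python3 -m crank '[[0,0,0,0,0,0,1],[0,0,0,0,0,0,1],[0,0,0,0,0,0,1],[0,0,0,0,0,0,1],[0,0,0,0,0,0,1],[0,0,0,0,0,0,1],[0,0,0,0,0,0,1],[0,0,0,0,0,0,1],[0,0,0,0,0,0,1],[0,0,0,0,0,0,1]]';  python3 - <<'E'
from h import *
p,d,X=cloud("top");cv2.imwrite("pics/t2.png",cv2.resize(p[185:260,110:230,::-1],None,fx=6,fy=6,interpolation=cv2.INTER_CUBIC))
goto((.520,.2103),-11,(-65.5,-9),.088,-11)
E
```

```text
clock: 5.85
position: [0.4571, 0.2155, 0.0882]
tcp_rot: [0.77, 0.638, -0.003, -0.002]
force: [-13.0, -1.8, 3.9]
opening: 0.0006
finger_force: 6.2
clock: 6.85
position: [0.4572, 0.2155, 0.0883]
tcp_rot: [0.77, 0.638, -0.003, -0.002]
force: [-11.8, -0.6, 4.4]
opening: 0.0007
finger_force: 6.1
target [0.454 0.214 0.088] d [-2.1 -2.8  0.3] rv [-0.4  0.1  0.2] pos [0.4572 0.2155 0.0882] F [-12.7  -1.4   5.1] t 6.9
```

View pics/t2.png

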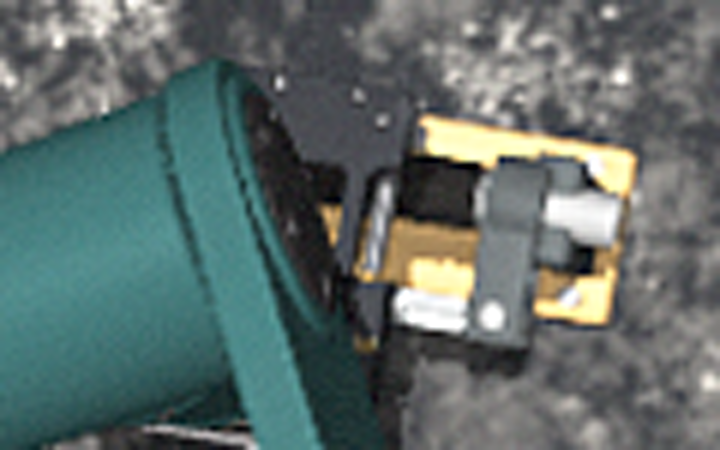

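The clutch is at its stop: in the crop the lever (430,308) is parallel to the bar, position has stalled and force is rising. I've held it for over a second, so next I release and retreat.

```bash
python3 -m crank '[[0,0,0,0,0,0,1],[0,0,0,0,0,0,1],[0,-5,0,0,0,0,1],[0,-8,0,0,0,0,1],[0,-8,0,0,0,0,1],[0,-8,0,0,0,0,1],[0,-12,0,0,0,0,1],[0,-12,0,0,0,0,1],[0,-14,0,0,0,0,1],[0,0,0,0,0,0,1]]' && python3 -m crank '[[0,0,-30,0,0,0,1],[0,0,-40,0,0,0,1],[0,0,-40,0,0,0,1],[0,0,0,0,0,0,1]]';  python3 - <<'E'
from h import *
p,d,X=cloud("wrist"); chk(X,(.520,.2103),-11)
goto((.579,-.2148),2,(-132,-18),.2,2)
E
```

```text
clock: 7.9
position: [0.3933, 0.2289, 0.0887]
tcp_rot: [0.77, 0.638, 0.0, -0.0]
force: [-0.2, -0.5, -0.6]
opening: 0.0007
finger_force: 0.0
clock: 8.3
position: [0.3981, 0.2298, 0.2055]
tcp_rot: [0.77, 0.638, 0.007, 0.002]
force: [1.4, -0.6, 1.3]
opening: 0.0006
finger_force: 0.0
4664 yaw -12.32 S [0.5189 0.2105] ends [-0.1007  0.1049]
  y -60 x -51.5 -30.1 135
  y -45 x -60.0 -43.9 73
  y -30 x -67.3 -51.8 76
  y -15 x -73.9 -58.3 83
  y 0 x -81.6 -65.5 78
  y 15 x -89.9 -71.0 114
target [ 0.4477 -0.2374  0.2   ] d [-448.9  137.1    1.1] rv [  0.4  -0.2 -12.8] pos [0.3968 0.2292 0.2023] F [ 0.  -0.8  0. ] t 8.35
```

The clutch lever is back at its rest position, matching the earlier measurements. Next I move to the brake.

```bash
python3 -m crank '[[-45,13.7,0,0,0,0,1],[-45,13.7,0,0,0,0,1],[-45,13.7,0,0,0,0,1],[-45,13.7,0,0,0,0,1],[-45,13.7,0,0,0,0,1],[-45,13.7,0,0,0,0,1],[-45,13.7,0,0,0,0,1],[-45,13.7,0,0,0,0,1],[-45,13.7,0,0,0,0,1],[-44,13.7,0,0,0,0,1]]' && python3 -m crank '[[0,0,0,0,0,-6.4,1],[0,0,0,0,0,-6.4,1],[0,0,0,0,0,0,1],[0,0,0,0,0,0,1]]';  python3 - <<'E'
from h import *
p,d,X=cloud("wrist"); chk(X,(.579,-.2148),2);cv2.imwrite("pics/w2.png",p[...,::-1])
goto((.579,-.2148),2,(-132,-18),.088,2)
E
```

```text
clock: 9.35
position: [0.4448, -0.2402, 0.1966]
tcp_rot: [0.77, 0.637, -0.0, -0.001]
force: [-0.1, 0.1, 0.1]
opening: 0.0003
finger_force: 0.0
clock: 9.75
position: [0.4451, -0.2381, 0.1971]
tcp_rot: [0.695, 0.719, -0.0, -0.001]
force: [-0.5, 0.7, -1.5]
opening: 0.0005
finger_force: 0.0
5247 yaw 2.03 S [ 0.5784 -0.2148] ends [-0.1018  0.1035]
  y -45 x -104.8 -85.6 125
  y -30 x -96.4 -80.8 83
  y -15 x -89.2 -73.7 85
  y 0 x -81.9 -65.9 90
  y 15 x -75.0 -58.3 101
  y 30 x -67.7 -51.0 99
  y 45 x -60.8 -44.5 102
  y 60 x -54.6 -30.0 205
target [ 0.4477 -0.2374  0.088 ] d [  0.5   2.6 109.6] rv [-0.1 -0.  -0.1] pos [ 0.4452 -0.238   0.1976] F [-0.1  0.4 -0.2] t 9.8
```

View pics/w2.png

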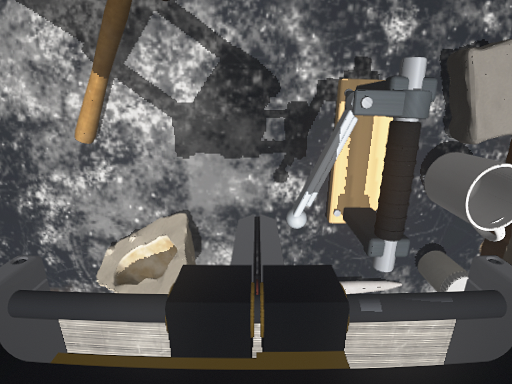

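The wrist view shows the fingertips at (257,222), outside the brake lever. Its ball is at (297,219) and its pivot at (367,102), which agrees with the map. Descending.

```bash
python3 -m crank '[[0,0,30,0,0,0,1],[0,0,30,0,0,0,1],[0,0,30,0,0,0,1],[0,0,19,0,0,0,1],[0,5,0,0,0,0,1],[0,5,0,0,0,0,1],[0,5,0,0,0,0,1],[0,5,0,0,0,0,1],[0,0,0,0,0,0,1]]'
python3 - <<'E'
from h import *
goto((.5786,-.2148),2,(-107,-18),.088,2)
goto((.5786,-.2148),2,(-65.5,-27),.088,2)
E
```

```text
clock: 10.7
position: [0.4669, -0.2381, 0.0907]
tcp_rot: [0.694, 0.72, 0.0, 0.001]
force: [-0.4, 0.4, -0.4]
opening: 0.0006
finger_force: 0.0
target [ 0.4723 -0.2365  0.088 ] d [1.4 5.5 2.7] rv [0.1 0.1 0.1] pos [ 0.4669 -0.2381  0.0907] F [-0.4  0.4 -0.4] t 10.7
target [ 0.5141 -0.2441  0.088 ] d [-7.7 47.   2.8] rv [0.1 0.1 0.1] pos [ 0.4669 -0.2381  0.0907] F [-0.4  0.4 -0.4] t 10.7
```

```bash
python3 -m crank '[[1,5,0,0,0,0,1],[0,4,0,0,0,0,1],[-1,4,0,0,0,0,1],[-1,4,0,0,0,0,1],[-1,4,0,0,0,0,1],[-1,4,0,0,0,0,1],[0,0,0,0,0,0,1]]'; python3 -m crank '[[-1,4,0,0,0,0,1],[-1,4,0,0,0,0,1],[-0.5,4,0,0,0,0,1],[0,0,0,0,0,0,1]]';python3 -m crank '[[-0.5,4,0,0,0,0,1],[0,3,0,0,0,0,1],[0,0,0,0,0,0,1]]';python3 - <<'E'
from h import *
goto((.5786,-.2148),2,(-65.5,-27),.088,2)
E
```

```text
clock: 11.4
position: [0.4905, -0.2402, 0.0891]
tcp_rot: [0.694, 0.72, -0.0, -0.0]
force: [-3.6, -1.7, 0.1]
opening: 0.0
finger_force: 1.4
clock: 11.8
position: [0.5028, -0.2422, 0.0892]
tcp_rot: [0.694, 0.72, -0.0, -0.0]
force: [-4.1, -3.8, -0.3]
opening: 0.0006
finger_force: 1.9
clock: 12.1
position: [0.5095, -0.2425, 0.0893]
tcp_rot: [0.694, 0.72, -0.0, -0.0]
force: [-4.4, -3.0, -0.4]
opening: 0.0005
finger_force: 2.2
target [ 0.5141 -0.2441  0.088 ] d [-1.7  4.5  1.3] rv [-0.1  0.   0. ] pos [ 0.5095 -0.2425  0.0893] F [-4.4 -3.  -0.4] t 12.1
```

```bash
python3 -m crank '[[-1,2,0,0,0,0,1],[-1,2,0,0,0,0,1],[0,0,0,0,0,0,1]]'; python3 -m crank '[[0,1,0,0,0,0,1],[0,1,0,0,0,0,1],[0,0,0,0,0,0,1]]';python3 -m crank '[[0,1,0,0,0,0,1],[0,1,0,0,0,0,1],[0,0,0,0,0,0,1]]';python3 -m crank '[[0,1,0,0,0,0,1],[0,0,0,0,0,0,1]]'
```

```text
clock: 12.4
position: [0.5138, -0.2431, 0.0893]
tcp_rot: [0.694, 0.72, 0.001, -0.001]
force: [-4.4, 0.8, 0.2]
opening: 0.0002
finger_force: 2.2
clock: 12.7
position: [0.5157, -0.2433, 0.0892]
tcp_rot: [0.694, 0.72, 0.0, -0.001]
force: [-4.6, 2.2, -0.8]
opening: 0.0005
finger_force: 2.2
clock: 13.0
position: [0.517, -0.2434, 0.0893]
tcp_rot: [0.694, 0.72, -0.0, -0.001]
force: [-5.8, 2.1, 0.2]
opening: 0.0008
finger_force: 3.1
clock: 13.2
position: [0.5172, -0.2434, 0.0892]
tcp_rot: [0.694, 0.72, -0.001, -0.002]
force: [-8.2, 1.1, 0.9]
opening: 0.0006
finger_force: 4.2
```

Stalled on the stop; adding a little preload, then a check before handing in.

```bash
python3 -m crank '[[0,1,0,0,0,0,1],[0,1,0,0,0,0,1],[0,0,0,0,0,0,1],[0,0,0,0,0,0,1],[0,0,0,0,0,0,1],[0,0,0,0,0,0,1],[0,0,0,0,0,0,1],[0,0,0,0,0,0,1]]'; python3 - <<'E'
from h import *
p,d,X=cloud("top");cv2.imwrite("pics/t3.png",cv2.resize(p[110:300,110:430,::-1],None,fx=2.5,fy=2.5,interpolation=cv2.INTER_CUBIC))
E
```

```text
clock: 14.0
position: [0.5174, -0.2434, 0.0892]
tcp_rot: [0.695, 0.719, -0.002, -0.003]
force: [-13.2, 2.5, 4.5]
opening: 0.0004
finger_force: 6.4
```

View pics/t3.png

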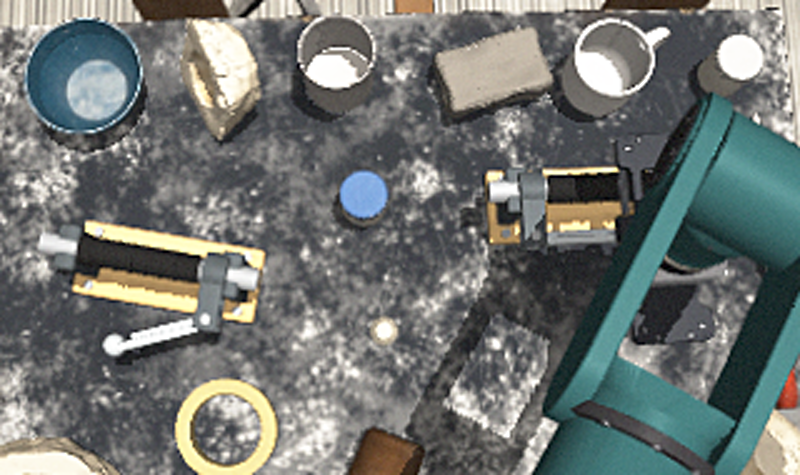

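The clutch lever is sprung out, with its ball at (115,345). The brake lever (580,240) is parallel to its bar on the stop, and the bystanders have not moved.

```bash
python3 -c "
from station import env
print(env.close_job())"
```

```text
the job is handed in; nothing more can be done
None
```

I pressed the clutch to its stop, held it for over a second and let it spring fully out; the brake is now held on its stop at about 13 N, and the job is handed in at about 14 s with nothing else on the bench seen to have moved.

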